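Shut the test kiln's damper over its heat shield

TASK

The small test kiln is firing, so keep the gripper and arm off it and off the heat shield in front of it. Take the bent damper rod off its rest, reach over the shield with it, catch the damper lever in its fork, push the lever away from you out of the open notch (green dot) and, keeping it pushed in so that it does not drop into a notch on the way, carry it right to the end of the slot and let it spring fully into the shut notch (red dot). The linkage is light and its notched plate is never set quite true, so work by feel and never bear on the kiln, lever or shield with more than 15 N; finally lay the rod back in the notches of its rest the way it was, and leave the vase, cup and jar where they stand.

Things in the scene. Friction and masses are not known exactly. Their poses are not given: they have to be found in the camera images.
- kiln: bench test kiln, fixed, with its shield and damper lever: dark base, metal jacket 244 wide and 180 deep, pale brick lid (top at z 267 mm). Origin on the bench under the middle of the damper gate; x points from the robot side into the kiln, y left, z up. Jacket from x = 50 mm on; lid handle over x = 10 to 50 at z 247. The notched gate plate lies in front of it at z 60, lever upright
- shield_top (a point): middle of the rolled top edge of the grey perforated heat shield, 260 wide, 4 thick, top at z 123 mm, 90 mm in front of the kiln's origin (x = -90); gate and lever stand behind it
- gate_drawn (a point): kiln x = y = 0, z 60 mm: where the middle of the gate plate should be. Left-right slot with 5 notches on the robot's side at y = 32 (open, green dot), 16, 0, -16, -32 (shut, red dot). True plate: lever axis at x = 0 when in a notch. But it is set by hand in slotted holes: up to 12 mm nearer or farther in x and 0.15 rad askew, other each time, not measured
- damper_slide (a joint): travel of the lever along the gate to the right (plate's -y): 0 = open notch, 0.016, 0.032, 0.048 = notches on the way, 0.064 m = end of the slot, in line with the shut notch; 1.2 N of friction. Lever: upright round steel shank 10 mm thick, bare from z 60 to 108 (push at 83), black knob 23 mm wide above, top at 128
- damper_lever (a joint): how far the lever is pushed away from the robot (plate's +x): 0 = home in a notch, 0.012 m = bottomed at the back of the slot. Its spring pushes back with about 2.6 N at 0 and 5 N at 0.012 (friction 0.4 N). It clears the teeth between notches only beyond 0.010, and springs into any notch it passes if let back
- damper_rod: bent rod, 0.22 kg: flat-sided wooden handle (130 long, 18 wide, 26 tall), 8 mm steel rod running on and bending straight down. Origin: grip point in the handle (x -75 to 55); x to the bend, z up. Down leg at x 120 to z -95, then a level U fork opening to +x: round 8 mm crossbar at x 132, prongs at y +-12 (16 clear), flared tips end at x 154. Lever shank seated in it: axis at x 141
- rod_rest: dark steel rest for the rod, fixed, 190 x 80 mm base with two uprights that end in flared notches: at x = -60 (23 mm gap, for the handle) and x = +90 (13 mm gap, for the steel rod). Origin on the bench; the rod lies along its x, fork ahead, with the rod's origin 135 mm straight above the rest's origin
- bisque_vase: pinkish unglazed vase, 98 mm wide, 152 tall, loose; origin under its centre. Leave alone
- bisque_cup: pinkish unglazed cup, 71 mm wide, 77 tall, loose; origin under its centre. Leave alone
- stain_jar: white jar with a dark lid, 60 mm wide, 80 tall, loose; origin under its centre. Leave alone

How it is judged:
By the outcome, as a careful person would: the job done as asked, in the order asked, and still so for the second after the job is handed in, with the robot touching nothing.
It also fails if it takes over 72 s, if anything falls off the work surface, if the arm or the gripper's body presses on something with over 40 N, if the wrist force passes 120 N, or if a joint passes its speed limit or range.

ROBOT

A 7-joint arm with a two-finger parallel gripper is mounted at the origin on a cart in front of the work surface, level with it; the furniture and walls round the work are solid. World frame = base frame: x ahead of the robot, y to its left, z up, the work surface at z = 0. Lengths are in m, angles in rad, forces in N, time in s.
With the tool pointing down it reaches from about 0.425 to 0.875 m from the base axis. Payload 8.4 kg.
Tool frame: the origin (TCP) lies midway between the tips of the shut fingers; the grasp point (between the pads) lies 19 mm behind it (manip.grip_depth is the z of the grasp point in the tool frame, in m); z points along the fingers, y is the line along which they close (so a half turn about z gives the same grasp; the last joint's range is limited). The gripper opens to 85 mm and grips with 20 to 120 N. Pads are 22 mm wide; open, the fingers measure 114 mm over their backs; the gripper's body (76 mm by 85 mm) begins 54 mm behind the grasp point. The pads swing forward as they close: fully open they stand 13 mm farther back than shut.
Start: joints at [1.149, 0.333, 0.04, 1.465, -0.013, 1.343, -0.059], TCP at [0.206, -0.616, 0.231] pointing down, gripper open.
Joint ranges: [-2.58, 2.58], [-0.38, 2.09], [-1.3, 1.39], [0.25, 2.4], [-1.5, 4.64], [0.08, 2.09], [-2.65, 2.65]. Speed limits (rad/s): [2.22, 2.22, 2.79, 2.79, 3.14, 3.14, 3.14].

INTERFACE

Orientations are given as a unit quaternion [x, y, z, w].
In Python, from rig import manip, eyes, sensors gives the robot as it stands (manip), with the cameras (eyes) and the readings (sensors).
- The arm moves only by the shell command python3 steer.py [OPENING], which reads ROWS from standard input. ROWS is a JSON list that holds a single list of rows (three levels of brackets), with 1 to 5 rows, each of 6 numbers: dx, dy, dz in shares of the most that a row can go, 1 being 62.5 mm, then a rotation vector rx, ry, rz in a scale on which 1.0 is pi/2 rad; each row shifts and turns the commanded pose from where the row before left it, along the tool's axes as they then stand; what a row does not reach is not made up. A row lasts 1/8 s, in which the tool goes at most 0.0625 m and 0.188 rad, less where a joint would pass 70% of its speed; a pose out of reach is approached as far as the arm can. OPENING is the finger opening in m, set as the command begins (- or left out keeps the last). The fingers move at their own pace and stop on an object; the grip force is fixed at half the most. Time passes only in rows, so rows that do not move let the fingers close. It prints the time, the measured TCP pose, the force, the opening and the grip force at its end. Input that does not fit is refused with a message, and nothing moves.
- sensors.observe(): the state, without advancing time (a new reading comes with each control period).
- eyes.get_image(name): name is "scene" or "top"; returns a dict with "color" (420x560x3 uint8, blue, green, red), "depth" (420x560 float32, m along the optical axis (not along the pixel's ray), 0 where there is no reading), "intrinsics" (3x3 intrinsics, pixels), "T" (4x4, takes a point from camera to world coordinates). Camera axes: x right, y up, looking along -z (the intrinsics and any distortion apply to the point x, -y, -z); pixel columns grow to the right and rows downward; lengths in m; the calibration is good to about 2 mm. A picture is of the moment at which its call begins.
- manip.finish_job(): hands the job in; it is judged then, once.
The state is a dict: "t": time; "q": joint angles; "joint_velocities": joint speeds; "joint_efforts": joint torques, N m; "eef_pos": TCP position; "tool_rot": TCP orientation; "contact_force": force on the tool from outside, world axes, zero at the start; "wrist_torque": the same for the moment, N m; "grip_width": finger opening in m; "gripper_force": force on a finger pad.
Only numpy, scipy, OpenCV 4.12 (cv2) and the standard library are available. Lean on these libraries where they do the work, as an engineer would, in place of code of your own. Each camera call takes 0.05 s, during which the arm holds its last target. There are 200 camera calls.

## Working session

There is one attempt and no reset: what is moved stays moved. The work goes in short steps, Python scripts to look and compute and a shell command to move; the robot and the scene stay as the last step left them, time stands still between calls to the robot, and variables do not carry over. Pictures are saved under pics/ and viewed, at most 10 in all, crops included, and the job is handed in when it is done.

```bash
ls; mkdir -p pics; cat > h.py <<'E'
import numpy as np,cv2
from rig import manip, eyes, sensors
from scipy.spatial.transform import Rotation as R
def snap(n,tag):
    d=eyes.get_image(n); np.savez(f'pics/{tag}.npz',**{k:d[k] for k in('color','depth','intrinsics','T')}); cv2.imwrite(f'pics/{tag}.png',d['color']); return d
def load(tag): return dict(np.load(f'pics/{tag}.npz'))
def cloud(d):
    K=d['intrinsics'];z=d['depth'];v,u=np.mgrid[:z.shape[0],:z.shape[1]]
    P=np.stack([(u-K[0,2])/K[0,0]*z,-(v-K[1,2])/K[1,1]*z,-z],-1)
    return P@d['T'][:3,:3].T+d['T'][:3,3]
E
python3 - <<'E'
from h import *
for n in('scene','top'):
    d=snap(n,n+'0');print(n,d['intrinsics'].round(1).tolist(),d['T'].round(3).tolist(),(d['depth']==0).mean())
s=sensors.observe();print({k:np.round(v,3).tolist() for k,v in s.items()},manip.grip_depth)
E
```

```text
pics
rig.py
steer.py
scene [[494.4, 0.0, 277.5], [0.0, 494.4, 207.8], [0.0, 0.0, 1.0]] [[-0.857, 0.265, -0.443, -0.066], [-0.516, -0.416, 0.749, 1.017], [0.014, 0.87, 0.494, 0.75], [0.0, 0.0, 0.0, 1.0]] 0.003971088435374149
top [[382.6, 0.0, 276.5], [0.0, 382.6, 202.0], [0.0, 0.0, 1.0]] [[-0.025, 0.988, -0.153, 0.389], [-0.999, -0.022, 0.024, 0.022], [0.02, 0.154, 0.988, 1.078], [0.0, 0.0, 0.0, 1.0]] 0.004022108843537415
{'t': 0.1, 'q': [1.149, 0.334, 0.04, 1.466, -0.013, 1.343, -0.058], 'joint_velocities': [0.002, -0.003, 0.001, -0.003, -0.001, 0.001, -0.001], 'joint_efforts': [0.004, -66.001, 1.371, -40.647, 0.017, 0.009, -0.0], 'eef_pos': [0.206, -0.616, 0.231], 'tool_rot': [0.987, 0.161, -0.0, -0.001], 'contact_force': [0.086, -0.992, 0.02], 'wrist_torque': [-0.035, 0.013, -0.003], 'gripper_force': 0.0, 'grip_width': 0.085} -0.0187
```

View pics/scene0.png

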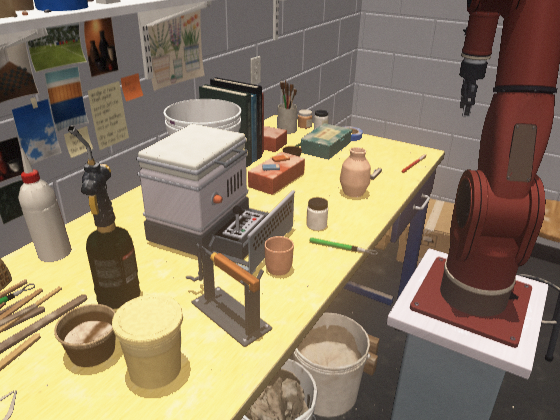

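View pics/top0.png

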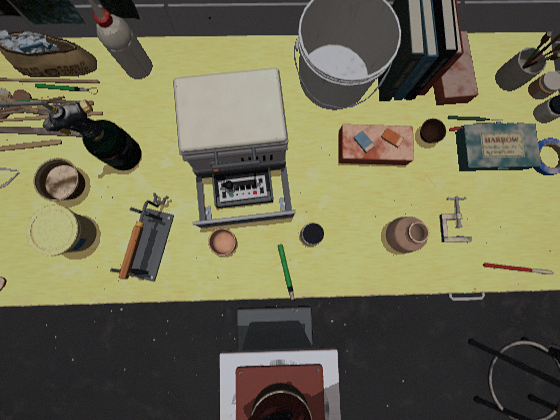

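The scene view shows the kiln (195,185), shield (270,225), and rod on its rest (232,275). The top view shows the gate plate (243,188), shield edge (245,217), cup (222,241), jar (312,233), and rod handle (132,250) with the fork at (160,203). Next I'll enlarge crops of these.

```bash
python3 - <<'E'
from h import *
t=load('top0');s=load('scene0')
a=cv2.resize(t['color'][160:230,185:300],None,fx=6.9,fy=6.9,interpolation=cv2.INTER_CUBIC)[:480]
cv2.imwrite('pics/c1.png',a)
b=cv2.resize(t['color'][185:285,110:185],None,fx=6,fy=6,interpolation=cv2.INTER_CUBIC)
c=cv2.resize(s['color'][225:345,185:275],None,fx=3.8,fy=5,interpolation=cv2.INTER_CUBIC)
cv2.imwrite('pics/c2.png',np.hstack([b,c[:600]])[:, :800])
P=cloud(t)
m=(P[...,2]>.255)&(P[...,2]<.28)&(P[...,0]>.4);n=np.zeros(m.shape,bool);n[60:160,170:295]=1;m&=n
r=cv2.minAreaRect(P[m][:,:2].astype(np.float32)*1000);print('lid',r,np.median(P[m][:,2]),cv2.boxPoints(r))
n[:]=0;n[165:235,185:300]=1
m=n&(P[...,2]>.112)&(P[...,2]<.132);pts=P[m]
print('z~.12',len(pts)); r=cv2.minAreaRect(pts[:,:2].astype(np.float32)*1000);print(r)
# handle: top z ~ .148
n[:]=0;n[185:290,105:185]=1
m=n&(P[...,2]>.14)&(P[...,2]<.16);pts=P[m];r=cv2.minAreaRect(pts[:,:2].astype(np.float32)*1000);print('handle',len(pts),r,cv2.boxPoints(r))
m=n&(P[...,2]>.12);v,u=np.nonzero(m)
for vv in range(190,285,5):
    q=P[vv][m[vv]]
    if len(q):print(vv,u[v==vv].min(),u[v==vv].max(),q.mean(0).round(3))
E
```

```text
lid ((729.6041259765625, 102.85417175292969), (177.32984924316406, 240.59881591796875), 5.515932083129883) 0.2669364309338085 [[629.78625   214.07382  ]
 [652.9132    -25.410889 ]
 [829.422      -8.3654785]
 [806.29504   231.11923  ]]
z~.12 502
((565.7054443359375, 84.77838897705078), (147.57127380371094, 257.63287353515625), 2.900084972381592)
handle 560 ((445.32977294921875, 344.2188720703125), (58.551536560058594, 181.15487670898438), 70.49947357177734) [[350.1753  346.85855]
 [520.93884 286.38626]
 [540.48425 341.5792 ]
 [369.7207  402.05148]]
190 162 162 [0.389 0.022 1.078]
200 146 149 [0.548 0.321 0.13 ]
205 143 146 [0.535 0.326 0.138]
210 132 145 [0.521 0.337 0.147]
215 140 143 [0.51  0.332 0.139]
220 139 142 [0.498 0.334 0.138]
225 134 142 [0.485 0.338 0.144]
230 132 142 [0.473 0.34  0.144]
235 111 140 [0.454 0.314 0.229]
240 129 139 [0.449 0.346 0.145]
245 128 137 [0.437 0.349 0.145]
250 126 136 [0.425 0.353 0.144]
255 125 180 [0.411 0.326 0.229]
260 123 147 [0.4   0.331 0.222]
265 122 134 [0.389 0.331 0.23 ]
270 110 165 [0.379 0.361 0.188]
275 119 133 [0.368 0.339 0.213]
280 164 164 [0.389 0.022 1.078]
```

View pics/c1.png

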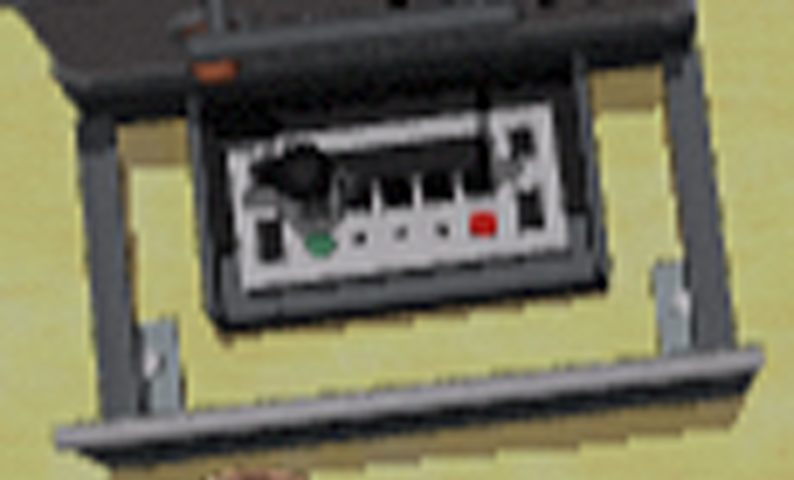

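View pics/c2.png

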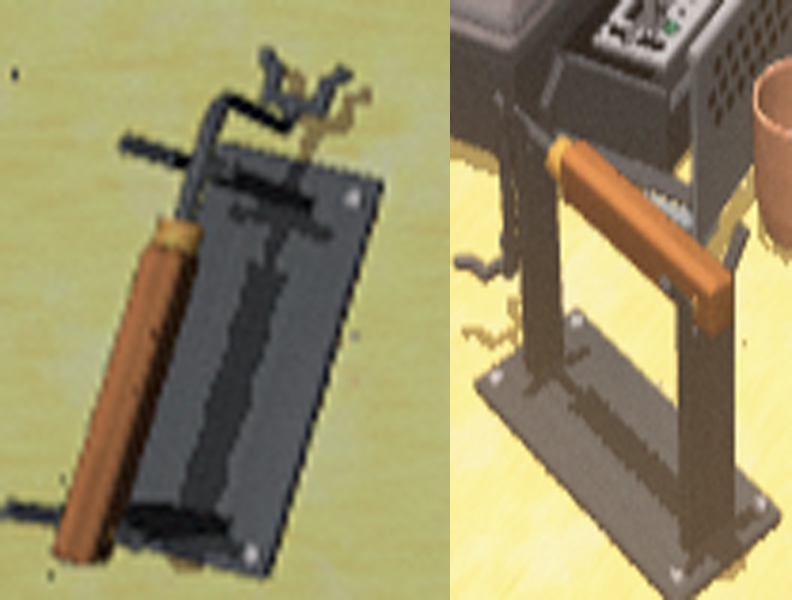

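The crop shows the green dot at c1 (320,243), red at (483,224), knob top around (300,165) and shield edge from (55,437) to (762,355). In c2 the rod handle runs from (82,552) to (175,235), the bend is at (228,100), and the fork tips are at (268,55) and (345,72). Now to turn these into positions.

```bash
cat >> h.py <<'E'
def ray(d,u,v,z):
    K=d['intrinsics'];r=d['T'][:3,:3]@np.array([(u-K[0,2])/K[0,0],-(v-K[1,2])/K[1,1],-1]);o=d['T'][:3,3]
    return o+r*(z-o[2])/r[2]
E
python3 - <<'E'
from h import *
t=load('top0');P=cloud(t)
c1=lambda x,y,z:ray(t,185+(x+.5)/6.9-.5,160+(y+.5)/6.9-.5,z)[:2]
c2=lambda x,y,z:ray(t,110+(x+.5)/6-.5,185+(y+.5)/6-.5,z)[:2]
A=c1(55,437,.123);B=c1(762,355,.123)
yaw=np.arctan2((B-A)[0],-(B-A)[1]);mid=(A+B)/2
print('shield',A,B,np.linalg.norm(A-B),'yaw',yaw,'mid',mid,'orig',mid+.09*np.array([np.cos(yaw),np.sin(yaw)]))
F=np.array([641.3,94.3])/1e3
for n,p in dict(green=(320,243,.061),red=(483,224,.061),knob=(300,160,.128),tl=(228,152,.06),tr=(550,103,.06),bl=(242,292,.06),br=(572,248,.06),n1=(345,200,.06)).items():print(n,c1(*p).round(4))
g,r=c1(320,243,.061),c1(483,224,.061);print('dots len',np.linalg.norm(g-r),'yaw',np.arctan2((r-g)[0],-(r-g)[1]))
n=np.zeros(P.shape[:2],bool);n[225:282,115:145]=1
m=n&(P[...,2]>.1445)&(P[...,2]<.152);p=P[m][:,:2]
L=cv2.fitLine(p.astype(np.float32),cv2.DIST_HUBER,0,.01,.01).ravel();print('handle',len(p),L,np.arctan2(L[1],L[0]),np.median(P[m][:,2]))
d=L[:2];d=d*np.sign(d[0]);s=(p-L[2:])@d;w=(p-L[2:])@[-d[1],d[0]];print(np.percentile(s,[0,2,98,100]),np.percentile(w,[2,98]))
for q in((70,552,.148),(160,250,.148),(175,225,.148)):print(q,c2(*q))
for q in((228,97,.135),(190,205,.139)):print(q,c2(*q))
for q in((268,55,.04),(345,72,.04),(290,122,.04)):print(q,c2(*q))
for q in((380,180,.003),(270,575,.003),(130,545,.003),(215,145,.003)):print('base',c2(*q))
# cloud near shield top and lever
n[:]=0;n[160:235,185:300]=1
m=n&(abs(P[...,2]-.123)<.004)&(P[...,0]<.55);p=P[m];L=cv2.fitLine(p[:,:2].astype(np.float32),cv2.DIST_HUBER,0,.01,.01).ravel();print('sh',len(p),L,p.mean(0))
n[:]=0;n[178:190,220:236]=1
m=n&(P[...,2]>.1)&(P[...,2]<.14);print('knob pts',P[m].mean(0),m.sum())
E
```

```text
shield [0.48906257 0.21018944] [ 0.51318148 -0.04658519] 0.25790489360623464 yaw 0.09365544298662848 mid [0.50112202 0.08180213] orig [0.5907276 0.0902188]
green [0.5692 0.1201]
red [0.5753 0.0565]
knob [0.5883 0.1208]
tl [0.6064 0.156 ]
tr [0.6234 0.0293]
bl [0.5506 0.1506]
br [0.5652 0.0219]
n1 [0.5862 0.1103]
dots len 0.06393744613866569 yaw 0.0966111859054851
handle 396 [ 0.9643828  -0.26451036  0.42117396  0.35554576] -0.26769617 0.14756064404292557
[-0.06316281 -0.06022772  0.06249979  0.06541934] [-0.0086298   0.00901547]
(70, 552, 0.148) [0.3626709  0.37232429]
(160, 250, 0.148) [0.48146018 0.34073779]
(175, 225, 0.148) [0.49144691 0.33503751]
(228, 97, 0.135) [0.54551556 0.31925476]
(190, 205, 0.139) [0.50050256 0.33222855]
(268, 55, 0.04) [0.58029658 0.33155644]
(345, 72, 0.04) [0.57166599 0.29648352]
(290, 122, 0.04) [0.54915256 0.32089488]
base [0.52641042 0.28898104]
base [0.34587872 0.33596114]
base [0.36099168 0.39982572]
base [0.54471189 0.36628167]
sh 353 [ 0.09295895 -0.99566996  0.50169396  0.08447197] [0.50169394 0.08447197 0.12216895]
knob pts [0.5857809  0.12016843 0.12466683] 61
```

Positions agree with the stated sizes. Kiln yaw is about 0.095 with origin about (0.591, 0.090), the lever is near (0.587, 0.1205), the plate yaw is about 0.11, and the rod origin is near (0.432, 0.3525) at yaw -0.265. I'll grip about 25 mm ahead of the rod origin. First I'll move clear of the vase, high up.

Units first: shifts go in shares of 62.5 mm and turns go in shares of pi/2 rad. So 0.047 m is 0.752, -0.0324 m is -0.5184.

```bash
cat > rel.py <<'E'
import sys,numpy as np
from rig import manip, eyes, sensors
from scipy.spatial.transform import Rotation as R
# rel.py x y z yaw : total move in tool axes (translation first), rotation for tool-down at yaw
x=list(map(float,sys.argv[1:]));s=sensors.observe();Q=R.from_quat(s['tool_rot'])
G=R.from_matrix([[np.cos(x[3]),np.sin(x[3]),0],[np.sin(x[3]),-np.cos(x[3]),0],[0,0,-1]])
print('d',(Q.inv().apply(np.array(x[:3])-s['eef_pos'])).round(4),'rot',(Q.inv()*G).as_rotvec().round(4),'pos',np.round(s['eef_pos'],4))
E
echo '[[[0.752, -0.5184, -0.2288, 0, 0, 0], [0.752, -0.5184, -0.2288, 0, 0, 0], [0.752, -0.5184, -0.2288, 0, 0, 0], [0.752, -0.5184, -0.2288, 0, 0, 0], [0.752, -0.5184, -0.2288, 0, 0, 0]]]' | python3 steer.py
echo '[[[0.752, -0.5184, -0.2288, 0, 0, 0], [0.752, -0.5184, -0.2288, 0, 0, 0]]]' | python3 steer.py
python3 rel.py .456 .346 .32 -.265
```

```text
t: 0.72
eef_pos: [0.3784, -0.3865, 0.3031]
tool_rot: [0.987, 0.161, -0.0, -0.0]
contact_force: [0.8, -0.2, 0.0]
grip_width: 0.0855
gripper_force: 0.0
t: 0.98
eef_pos: [0.4469, -0.2953, 0.3317]
tool_rot: [0.987, 0.161, -0.0, -0.0]
contact_force: [0.8, -0.6, -0.9]
grip_width: 0.0852
gripper_force: 0.0
d [ 0.2119 -0.6053  0.0117] rot [-0.000e+00  3.000e-04  5.876e-01] pos [ 0.4469 -0.2953  0.3317]
```

In the tool's units: -0.055 m is -0.88, 0.0193 m is 0.3088.

```bash
for i in 1 2; do echo '[[[0.3088, -0.88, 0, 0, 0, 0], [0.3088, -0.88, 0, 0, 0, 0], [0.3088, -0.88, 0, 0, 0, 0], [0.3088, -0.88, 0, 0, 0, 0], [0.3088, -0.88, 0, 0, 0, 0]]]' | python3 steer.py >/dev/null; done
echo '[[[0.3088, -0.88, 0, 0, 0, 0], [0, 0, 0, 0, 0, 0.0936], [0, 0, 0, 0, 0, 0.0936], [0, 0, 0, 0, 0, 0.0936], [0, 0, 0, 0, 0, 0.0936]]]' | python3 steer.py
python3 rel.py .456 .346 .116 -.265
```

```text
t: 2.85
eef_pos: [0.4557, 0.3437, 0.3305]
tool_rot: [0.991, -0.133, -0.001, 0.0]
contact_force: [-0.0, 0.7, -1.3]
grip_width: 0.0854
gripper_force: 0.0
d [ 1.000e-04 -2.400e-03  2.145e-01] rot [ 0.0006  0.0019 -0.0025] pos [0.4557 0.3437 0.3305]
```

In the tool's units: 0.054 m is 0.864, 0.0535 m is 0.856.

```bash
echo '[[[0, -0.0384, 0.864, 0, 0, 0], [0, 0, 0.864, 0, 0, 0], [0, 0, 0.856, 0, 0, 0], [0, 0, 0.848, 0, 0, 0], [0, 0, 0, 0, 0, 0]]]' | python3 steer.py
python3 - <<'E'
from h import *
d=snap('top','t1');b=cv2.resize(d['color'][165:290,80:200],None,fx=4.8,fy=4.8,interpolation=cv2.INTER_CUBIC)
e=snap('scene','s1');cv2.imwrite('pics/g1.png',np.hstack([b[:600,:420],cv2.resize(e['color'][200:345,180:275],None,fx=4,fy=4.137)[:600]]))
E
python3 rel.py .456 .346 .116 -.265
```

```text
t: 3.48
eef_pos: [0.4538, 0.3445, 0.1132]
tool_rot: [0.991, -0.132, -0.003, 0.003]
contact_force: [0.3, 0.6, 0.9]
grip_width: 0.0856
gripper_force: 0.0
d [-0.0002  0.0012  0.0023] rot [-0.0006 -0.0002  0.0003] pos [0.4565 0.3471 0.1183]
```

View pics/g1.png

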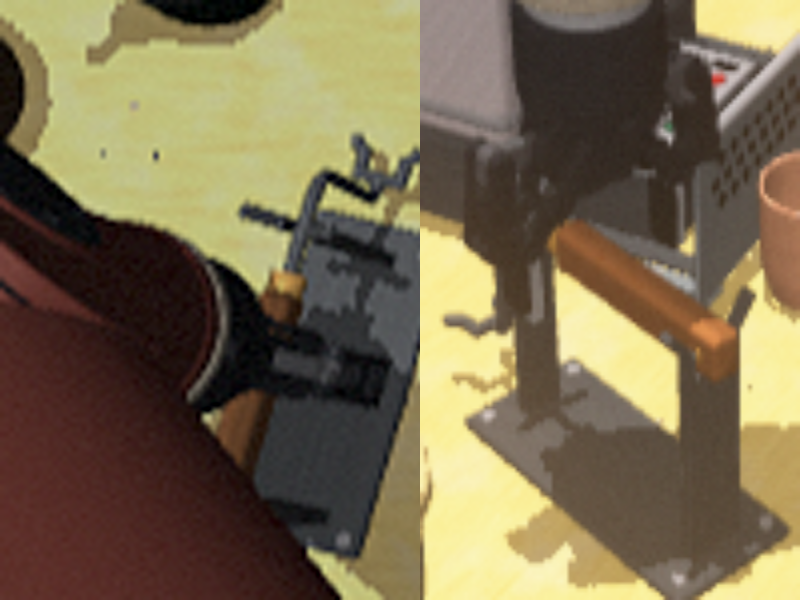

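The fingers straddle the handle, with one on each side around g1 (370,370) left and (520,250)/(665,210) right. Closing now.

In the tool's units: 0.002 m is 0.032.

```bash
echo '[[[0, 0, 0.032, 0, 0, 0], [0, 0, 0, 0, 0, 0], [0, 0, 0, 0, 0, 0], [0, 0, 0, 0, 0, 0], [0, 0, 0, 0, 0, 0]]]' | python3 steer.py 0
echo '[[[0, 0, 0, 0, 0, 0], [0, 0, 0, 0, 0, 0], [0, 0, 0, 0, 0, 0], [0, 0, 0, 0, 0, 0]]]' | python3 steer.py; python3 rel.py .456 .346 .116 -.265
```

```text
t: 4.2
eef_pos: [0.4567, 0.3467, 0.1156]
tool_rot: [0.991, -0.132, 0.0, -0.0]
contact_force: [0.8, -1.2, 5.1]
grip_width: 0.0169
gripper_force: 58.8
t: 4.7
eef_pos: [0.4567, 0.3467, 0.1155]
tool_rot: [0.991, -0.132, 0.0, -0.0]
contact_force: [-0.1, -0.0, 4.7]
grip_width: 0.0172
gripper_force: 58.9
d [-0.0005  0.0009 -0.0005] rot [-0.0008 -0.0008 -0.0001] pos [0.4567 0.3467 0.1155]
```

In the tool's units: -0.05 m is -0.8, -0.025 m is -0.4.

```bash
echo '[[[0, 0, -0.24, 0, 0, 0], [0, 0, -0.4, 0, 0, 0], [0, 0, -0.8, 0, 0, 0], [0, 0, -0.8, 0, 0, 0], [0, 0, -0.16, 0, 0, 0]]]' | python3 steer.py; echo '[[[0, 0, 0, 0, 0, 0]]]' | python3 steer.py
python3 - <<'E'
from h import *
d=snap('top','t2');e=snap('scene','s2')
P=cloud(e)
n=np.zeros(P.shape[:2],bool);n[120:330,120:330]=1
cv2.imwrite('pics/g2.png',np.hstack([cv2.resize(e['color'][130:330,150:290],None,fx=3,fy=3),cv2.resize(d['color'][165:290,90:165],None,fx=4.8,fy=4.8)]))
E
python3 rel.py .4375 .1 .266 .1
```

```text
t: 5.32
eef_pos: [0.457, 0.3474, 0.2691]
tool_rot: [0.991, -0.132, 0.002, -0.002]
contact_force: [0.6, 0.4, -2.2]
grip_width: 0.0171
gripper_force: 58.9
t: 5.45
eef_pos: [0.4562, 0.3464, 0.2651]
tool_rot: [0.991, -0.132, 0.0, -0.0]
contact_force: [-0.6, 0.5, -4.0]
grip_width: 0.0169
gripper_force: 58.9
d [ 0.0469  0.242  -0.0024] rot [ 0.0018  0.0022 -0.3652] pos [0.4556 0.3459 0.2632]
```

View pics/g2.png

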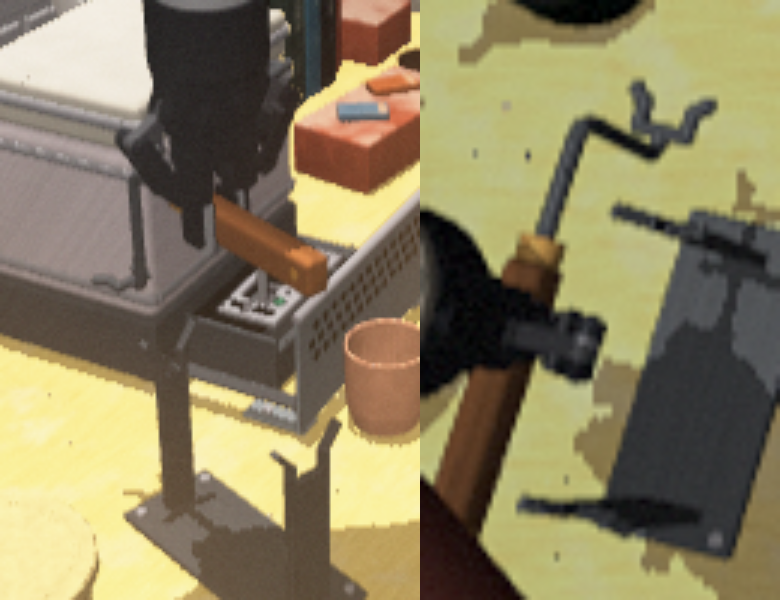

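The rod is held level. In g2 (right half) the bend is at (585,122), the fork tips at (638,87) and (712,100), and the crossbar near (668,140). I'll check the rod pose in the tool frame.

```bash
python3 - <<'E'
from h import *
d=load('t2');o=np.array([.4562,.3464]);y=-.2649;c,s=np.cos(y),np.sin(y)
for n,u,v,z in(('bend',585,122,.286),('tipL',638,87,.189),('tipR',712,100,.189),('hc0',500,248,.297),('hc1',552,258,.297)):
    p=ray(d,90+(u-420+.5)/4.8-.5,165+(v+.5)/4.8-.5,z)[:2]-o; print(n,p@[c,s],p@[-s,c])
P=cloud(d);n=np.zeros(P.shape[:2],bool);n[180:200,118:160]=1
q=P[n&(abs(P[...,2]-.19)<.012)];r=(q[:,:2]-o)@np.array([[c,-s],[s,c]]);print('fork z',np.median(q[:,2]),len(q),r.max(0),r.min(0))
E
```

```text
bend 0.09155792870703004 -0.0012094970000544533
tipL 0.12321912947270419 0.019265773832949196
tipR 0.12568951854233124 -0.017561739905414507
hc0 0.029941476897817544 0.01281586906890141
hc1 0.031107018789474566 -0.009698086468700691
fork z 0.192666078330527 116 [0.12678449 0.02199448] [ 0.09156963 -0.02042371]
```

In the tool's units: 0.0484 m is 0.7744, 0.0095 m is 0.152, -0.13 rad / 1.5708 = -0.0828.

```bash
echo '[[[0.152, 0.7744, 0, 0, 0, 0], [0.152, 0.7744, 0, 0, 0, 0], [0.152, 0.7744, 0, 0, 0, 0], [0.152, 0.7744, 0, 0, 0, 0], [0.152, 0.7744, 0, 0, 0, -0.0828]]]' | python3 steer.py
echo '[[[0, 0, 0, 0, 0, -0.0796], [0, 0, 0, 0, 0, -0.0764], [0, 0, 0, 0, 0, 0], [0, 0, 0, 0, 0, 0]]]' | python3 steer.py; python3 rel.py .4409 .1044 .159 .11
python3 - <<'E'
from rig import manip, eyes, sensors
print(sensors.observe()['contact_force'])
E
```

```text
t: 6.18
eef_pos: [0.4376, 0.0985, 0.2632]
tool_rot: [0.998, -0.067, -0.001, 0.0]
contact_force: [0.5, -0.8, -1.9]
grip_width: 0.0174
gripper_force: 59.3
t: 6.68
eef_pos: [0.4383, 0.1004, 0.2641]
tool_rot: [0.999, 0.054, -0.001, 0.0]
contact_force: [-0.8, 0.6, -2.1]
grip_width: 0.0176
gripper_force: 59.3
d [ 0.0032 -0.0037  0.105 ] rot [ 0.0003  0.0016 -0.0026] pos [0.4383 0.1004 0.2641]
[-0.80807267  0.64094623 -2.05359481]
```

In the tool's units: 0.03 m is 0.48, 0.015 m is 0.24.

```bash
echo '[[[0.048, -0.0592, 0.48, 0, 0, 0], [0, 0, 0.48, 0, 0, 0], [0, 0, 0.48, 0, 0, 0], [0, 0, 0.24, 0, 0, 0], [0, 0, 0, 0, 0, 0]]]' | python3 steer.py
python3 rel.py .4409 .1044 .159 .11
python3 - <<'E'
from h import *
d=snap('top','t3');e=snap('scene','s3')
cv2.imwrite('pics/g3.png',np.hstack([cv2.resize(e['color'][180:260,190:300],None,fx=4,fy=6),cv2.resize(d['color'][160:240,200:270],None,fx=5,fy=6)]))
E
```

```text
t: 7.3
eef_pos: [0.4408, 0.1044, 0.1593]
tool_rot: [0.999, 0.055, -0.001, 0.0]
contact_force: [0.5, 0.3, -1.8]
grip_width: 0.0171
gripper_force: 59.3
d [0.0001 0.     0.0003] rot [ 0.0002  0.0019 -0.0009] pos [0.4408 0.1044 0.1593]
```

View pics/g3.png

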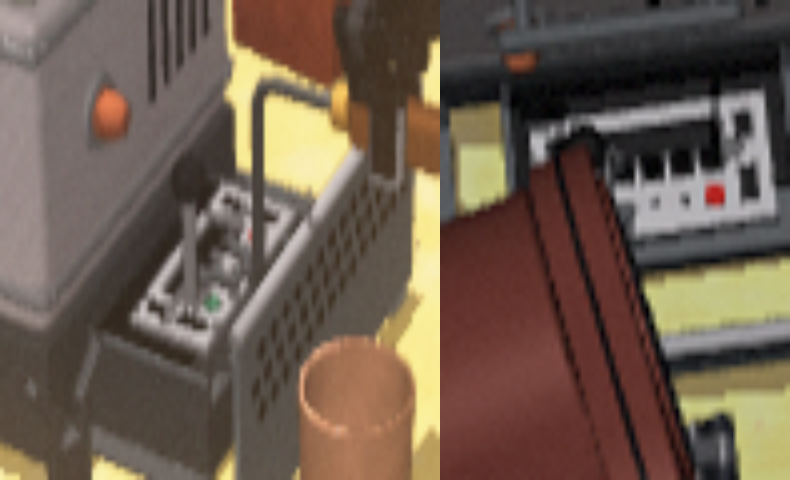

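The leg (g3 258,180) hangs behind the shield, with the fork just on the robot side of the shank (190,240) and clear of everything. I'll advance gently.

In the tool's units: 0.006 m is 0.096, 0.003 m is 0.048.

```bash
echo '[[[0.096, 0, 0, 0, 0, 0], [0.096, 0, 0, 0, 0, 0], [0.048, 0, 0, 0, 0, 0], [0.048, 0, 0, 0, 0, 0], [0, 0, 0, 0, 0, 0]]]' | python3 steer.py|grep -E 'pos|contact'
echo '[[[0.048, 0, 0, 0, 0, 0], [0.048, 0, 0, 0, 0, 0], [0.032, 0, 0, 0, 0, 0], [0, 0, 0, 0, 0, 0]]]' | python3 steer.py|grep -E 'pos|contact'
echo '[[[0.032, 0, 0, 0, 0, 0], [0.032, 0, 0, 0, 0, 0], [0, 0, 0, 0, 0, 0]]]' | python3 steer.py|grep -E 'pos|contact'
```

```text
eef_pos: [0.4593, 0.1065, 0.1599]
contact_force: [0.4, -0.9, -1.9]
eef_pos: [0.4672, 0.1073, 0.1599]
contact_force: [-0.5, 0.1, -3.0]
eef_pos: [0.4712, 0.1078, 0.1599]
contact_force: [0.1, 0.7, -3.1]
```

In the tool's units: 0.002 m is 0.032.

```bash
for i in 1 2; do echo '[[[0.032, 0, 0, 0, 0, 0], [0, 0, 0, 0, 0, 0]]]' | python3 steer.py|grep -E 'pos|contact'; done
for i in 1 2; do echo '[[[0.032, 0, 0, 0, 0, 0]]]' | python3 steer.py|grep -E 'pos|contact';echo '[[[0, 0, 0, 0, 0, 0]]]' | python3 steer.py|grep -E 'contact'; done
```

```text
eef_pos: [0.4728, 0.108, 0.1598]
contact_force: [-3.0, -0.3, -0.6]
eef_pos: [0.475, 0.1082, 0.1598]
contact_force: [-3.4, -0.2, -0.3]
eef_pos: [0.4768, 0.1084, 0.1598]
contact_force: [-3.6, -1.0, -0.9]
contact_force: [-3.7, -0.1, -0.7]
eef_pos: [0.4789, 0.1086, 0.1599]
contact_force: [-4.2, -0.2, -0.6]
contact_force: [-4.0, -1.1, 0.2]
```

In the tool's units: 0.001 m is 0.016.

```bash
for i in 1 2 3 4 5; do echo '[[[0.016, 0, 0, 0, 0, 0], [0, 0, 0, 0, 0, 0]]]' | python3 steer.py|grep -E 'pos|contact'; done
```

```text
eef_pos: [0.48, 0.1088, 0.1599]
contact_force: [-3.8, -0.6, -0.3]
eef_pos: [0.4811, 0.1089, 0.1599]
contact_force: [-4.4, -1.0, 0.3]
eef_pos: [0.4821, 0.109, 0.1599]
contact_force: [-5.5, -0.6, -0.7]
eef_pos: [0.483, 0.1091, 0.1599]
contact_force: [-4.7, 0.3, -0.6]
eef_pos: [0.484, 0.1092, 0.1599]
contact_force: [-4.7, -0.2, -0.7]
```

```bash
for i in 1 2 3; do echo '[[[0.016, 0, 0, 0, 0, 0], [0, 0, 0, 0, 0, 0]]]' | python3 steer.py|grep -E 'pos|contact'; done
```

```text
eef_pos: [0.4848, 0.1093, 0.1599]
contact_force: [-5.4, -0.6, 1.1]
eef_pos: [0.4852, 0.1094, 0.1599]
contact_force: [-9.9, -1.5, 3.1]
eef_pos: [0.4857, 0.1095, 0.1596]
contact_force: [-9.9, -1.4, 2.2]
```

In the tool's units: 0.003 m is 0.048.

```bash
for i in 1 2 3; do echo '[[[0, 0.048, 0, 0, 0, 0], [0, 0, 0, 0, 0, 0]]]' | python3 steer.py|grep -E 'pos|contact'; done
```

```text
eef_pos: [0.4859, 0.1065, 0.1596]
contact_force: [-9.9, -0.9, 2.8]
eef_pos: [0.4863, 0.1035, 0.1596]
contact_force: [-10.1, -0.5, 2.4]
eef_pos: [0.4866, 0.1006, 0.1596]
contact_force: [-11.0, -0.3, 2.9]
```

In the tool's units: 0.003 m is 0.048, -0.0004 m is -0.0064.

```bash
echo '[[[-0.0064, 0.048, 0, 0, 0, 0], [0, 0, 0, 0, 0, 0]]]' | python3 steer.py|grep -E 'pos|contact'; for i in 1 2; do echo '[[[0, 0.048, 0, 0, 0, 0], [0, 0, 0, 0, 0, 0]]]' | python3 steer.py|grep -E 'pos|contact'; done
python3 - <<'E'
from h import *
d=snap('top','t4');e=snap('scene','s4')
cv2.imwrite('pics/g4.png',np.hstack([cv2.resize(e['color'][180:260,190:300],None,fx=4,fy=6),cv2.resize(d['color'][160:240,200:270],None,fx=5,fy=6)]))
E
```

```text
eef_pos: [0.4868, 0.0975, 0.1596]
contact_force: [-8.7, 0.8, 2.5]
eef_pos: [0.4871, 0.0945, 0.1596]
contact_force: [-9.3, -0.4, 1.3]
eef_pos: [0.4874, 0.0915, 0.1596]
contact_force: [-9.9, -0.1, 3.0]
```

View pics/g4.png

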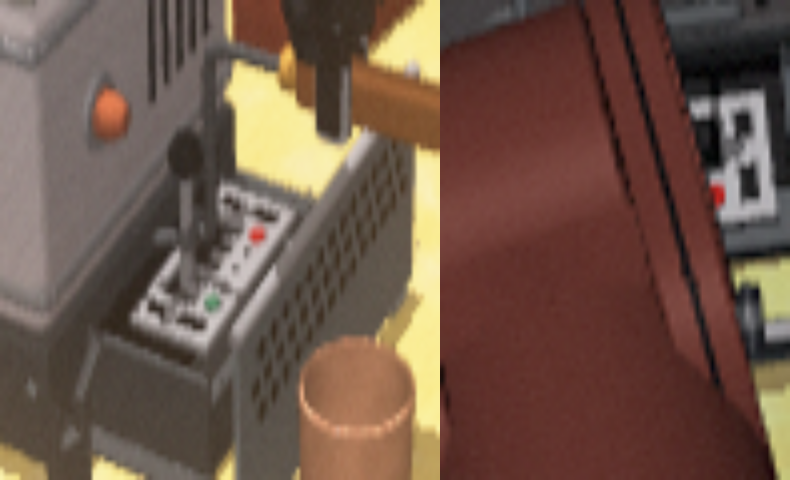

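The fork holds the shank at g4 (188,200), and the knob moved from (187,183) to (185,150). I'll check that shift against the projection for the expected slide.

```bash
python3 - <<'E'
from h import *
d=load('s4');K=d['intrinsics'];T=np.linalg.inv(d['T'])
def pr(p):
    c=T[:3,:3]@np.array(p)+T[:3,3];return np.array([((K[0,0]*c[0]/-c[2]+K[0,2])-190)*4,((-K[1,1]*c[1]/-c[2]+K[1,2])-180)*6])
c,s=np.cos(.11),np.sin(.11)
h=np.array([.587,.1205,.117])
for x,y in((0,0),(.012,0),(.012,.018),(.012,.015)):print(x,y,pr(h+[x*c+y*s,x*s-y*c,0]))
E
```

```text
0 0 [185.1000917  176.22785099]
0.012 0 [168.77486154 170.11307211]
0.012 0.018 [182.32624784 151.75472212]
0.012 0.015 [180.08852546 154.78621202]
```

In the tool's units: 0.003 m is 0.048, -0.0002 m is -0.0032.

```bash
for i in 1 2 3; do echo '[[[-0.0032, 0.048, 0, 0, 0, 0], [0, 0.048, 0, 0, 0, 0], [0, 0, 0, 0, 0, 0]]]' | python3 steer.py|grep -E 'pos|contact'; done
```

```text
eef_pos: [0.4879, 0.0855, 0.1596]
contact_force: [-9.0, -0.5, 1.5]
eef_pos: [0.4885, 0.0795, 0.1595]
contact_force: [-8.4, 0.4, 0.7]
eef_pos: [0.489, 0.0735, 0.1596]
contact_force: [-7.2, -0.7, -0.3]
```

In the tool's units: 0.003 m is 0.048, 0.0003 m is 0.0048.

```bash
echo '[[[0.0048, 0.048, 0, 0, 0, 0], [0, 0.048, 0, 0, 0, 0], [0, 0, 0, 0, 0, 0]]]' | python3 steer.py|grep -E 'pos|contact'; echo '[[[0, 0.048, 0, 0, 0, 0], [0, 0.048, 0, 0, 0, 0], [0, 0, 0, 0, 0, 0]]]' | python3 steer.py|grep -E 'pos|contact'
```

```text
eef_pos: [0.4898, 0.0675, 0.1596]
contact_force: [-9.0, -0.1, 1.1]
eef_pos: [0.4905, 0.0615, 0.1596]
contact_force: [-8.8, 0.2, 1.2]
```

```bash
echo '[[[0, 0.048, 0, 0, 0, 0], [0, 0.048, 0, 0, 0, 0], [0, 0, 0, 0, 0, 0]]]' | python3 steer.py|grep -E 'pos|contact'; echo '[[[0, 0.048, 0, 0, 0, 0], [0, 0.048, 0, 0, 0, 0], [0, 0, 0, 0, 0, 0]]]' | python3 steer.py|grep -E 'pos|contact'; for i in 1 2; do echo '[[[0, 0.024, 0, 0, 0, 0], [0, 0, 0, 0, 0, 0]]]' | python3 steer.py|grep -E 'pos|contact'; done
```

```text
eef_pos: [0.4911, 0.0555, 0.1595]
contact_force: [-8.3, 0.0, 0.4]
eef_pos: [0.4918, 0.0496, 0.1596]
contact_force: [-8.3, -0.3, 2.1]
eef_pos: [0.4919, 0.0482, 0.1596]
contact_force: [-8.9, 0.4, 0.8]
eef_pos: [0.4921, 0.0467, 0.1595]
contact_force: [-9.2, 0.1, 1.4]
```

In the tool's units: 0.001 m is 0.016.

```bash
for i in 1 2 3; do echo '[[[0, 0.016, 0, 0, 0, 0], [0, 0, 0, 0, 0, 0]]]' | python3 steer.py|grep -E 'pos|contact'; done
```

```text
eef_pos: [0.4921, 0.0462, 0.1596]
contact_force: [-9.0, 1.4, 1.8]
eef_pos: [0.4922, 0.0456, 0.1596]
contact_force: [-8.6, 2.7, 1.0]
eef_pos: [0.4926, 0.0444, 0.1595]
contact_force: [-6.8, 1.3, -0.8]
```

In the tool's units: 0.001 m is 0.016, 0.0001 m is 0.0016.

```bash
for i in 1 2 3; do echo '[[[0.0016, 0.016, 0, 0, 0, 0], [0, 0, 0, 0, 0, 0]]]' | python3 steer.py|grep -E 'pos|contact'; done
python3 - <<'E'
from h import *
for n in('s0','s4','s5'):
    d=load('scene0') if n=='s0' else (snap('scene','s5') if n=='s5' else load(n))
    P=cloud(d);g=d['color'].astype(int)
    m=(abs(P[...,2]-.119)<.009)&(g.sum(-1)<130)&(P[...,0]>.56)&(P[...,0]<.63)&(P[...,1]>.02)&(P[...,1]<.16)
    k=np.argwhere(m);print(n,m.sum(),np.median(P[m],0).round(4) if m.any() else '',k.mean(0) if m.any() else '')
E
```

```text
eef_pos: [0.4927, 0.0434, 0.1593]
contact_force: [-6.1, 1.8, -2.0]
eef_pos: [0.4929, 0.0424, 0.1593]
contact_force: [-6.4, 1.6, -1.6]
eef_pos: [0.4931, 0.0415, 0.1593]
contact_force: [-6.1, 2.3, -2.6]
s0 12 [0.5811 0.126  0.1171] [210.41666667 236.58333333]
s4 28 [0.5938 0.1089 0.1193] [205.75       236.39285714]
s5 15 [0.5992 0.0662 0.1178] [199.2        244.13333333]
```

In the tool's units: -0.002 m is -0.032.

```bash
for i in 1 2 3 4; do echo '[[[-0.032, 0, 0, 0, 0, 0], [-0.032, 0, 0, 0, 0, 0], [0, 0, 0, 0, 0, 0]]]' | python3 steer.py|grep -E 'pos|contact'; done
```

```text
eef_pos: [0.4897, 0.0406, 0.1596]
contact_force: [-5.5, 1.1, -4.1]
eef_pos: [0.486, 0.0401, 0.1599]
contact_force: [-3.7, 2.2, -4.1]
eef_pos: [0.4822, 0.0396, 0.16]
contact_force: [-4.2, 2.6, -4.4]
eef_pos: [0.479, 0.0392, 0.1606]
contact_force: [-0.8, 2.1, -2.8]
```

In the tool's units: -0.002 m is -0.032, -0.001 m is -0.016.

```bash
echo '[[[-0.032, -0.016, 0, 0, 0, 0], [-0.032, -0.016, 0, 0, 0, 0], [0, 0, 0, 0, 0, 0]]]' | python3 steer.py|grep -E 'pos|contact'; echo '[[[-0.064, 0, 0, 0, 0, 0], [-0.064, 0, 0, 0, 0, 0], [-0.064, 0, 0, 0, 0, 0], [0, 0, 0, 0, 0, 0]]]' | python3 steer.py|grep -E 'pos|contact'
echo '[[[-0.064, 0, 0, 0, 0, 0], [-0.064, 0, 0, 0, 0, 0], [-0.048, 0, 0, 0, 0, 0], [0, 0, 0, 0, 0, 0]]]' | python3 steer.py|grep -E 'pos|contact'
```

```text
eef_pos: [0.4741, 0.0404, 0.1601]
contact_force: [0.4, -0.3, -2.2]
eef_pos: [0.4619, 0.0393, 0.16]
contact_force: [0.8, 0.1, -3.0]
eef_pos: [0.451, 0.0381, 0.16]
contact_force: [0.0, 0.2, -2.1]
```

In the tool's units: -0.004 m is -0.064.

```bash
echo '[[[-0.064, 0, 0, 0, 0, 0], [0, 0, 0, 0, 0, 0]]]' | python3 steer.py|grep -E 'pos|contact'
python3 - <<'E'
from h import *
d=snap('top','t6');e=snap('scene','s6')
cv2.imwrite('pics/g6.png',np.hstack([cv2.resize(e['color'][170:250,190:300],None,fx=5,fy=7.5)[:,:540],cv2.resize(d['color'][160:240,230:282],None,fx=5,fy=7.5)]))
E
```

```text
eef_pos: [0.447, 0.0377, 0.1599]
contact_force: [-0.3, 0.5, -2.5]
```

View pics/g6.png

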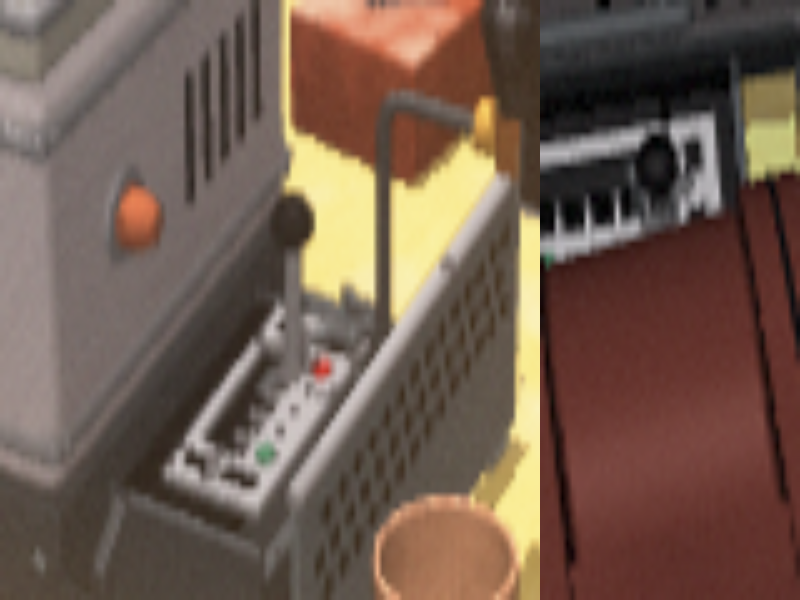

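The lever stands in the shut notch, with its foot beside the red dot (g6 322,370). The fork at (345,300) is free of it and the leg is clear of the shield. I'll lift and check how the rod sits in the grip.

In the tool's units: -0.03 m is -0.48, -0.028 m is -0.448.

```bash
echo '[[[0, 0, -0.32, 0, 0, 0], [0, 0, -0.48, 0, 0, 0], [0, 0, -0.48, 0, 0, 0], [0, 0, -0.448, 0, 0, 0], [0, 0, 0, 0, 0, 0]]]' | python3 steer.py|grep -E 'pos|contact'
python3 - <<'E'
from h import *
t=load('t6');a=ray(t,230+118.5/5-.5,160+160.5/7.5-.5,.128);b=ray(load('top0'),185+300.5/6.9-.5,160+160.5/6.9-.5,.128);print('knob',a[:2],(a-b)[:2])
E
python3 rel.py .4567 .3467 .266 -.265
```

```text
eef_pos: [0.4484, 0.0379, 0.2698]
contact_force: [-0.0, -0.5, -2.6]
knob [0.59177903 0.05722132] [ 0.00347462 -0.06353703]
d [ 0.0421 -0.306   0.004 ] rot [-0.0009 -0.0038  0.3748] pos [0.4484 0.0379 0.2698]
```

Units first: shifts go in shares of 62.5 mm and turns go in shares of pi/2 rad. So -0.051 m is -0.816, 0.007 m is 0.112.

```bash
echo '[[[0.112, -0.816, 0, 0, 0, 0], [0.112, -0.816, 0, 0, 0, 0], [0.112, -0.816, 0, 0, 0, 0], [0.112, -0.816, 0, 0, 0, 0], [0.112, -0.816, 0, 0, 0, 0]]]' | python3 steer.py>/dev/null; echo '[[[0.112, -0.816, 0.048, 0, 0, 0], [0, 0, 0, 0, 0, 0.0796], [0, 0, 0, 0, 0, 0.0796], [0, 0, 0, 0, 0, 0.0796], [0, 0, 0, 0, 0, 0]]]' | python3 steer.py|grep -E 'pos|contact'
python3 rel.py .4567 .3467 .266 -.265
python3 - <<'E'
from h import *
d=snap('top','t7');e=snap('scene','s7');s=sensors.observe()
r=[]
for tag,im,roi in(('t2','t2',0),('t7','t7',0)):
    d=load(tag);o=np.array([.4562,.3464,.2651]) if tag=='t2' else np.array(s['eef_pos']);y=-.2649 if tag=='t2' else 2*np.arctan2(s['tool_rot'][1],s['tool_rot'][0])
    c,q=np.cos(y),np.sin(y);L=(cloud(d)-o)@np.array([[c,-q,0],[q,c,0],[0,0,1]])
    box=lambda a,b:L[np.all((L>a)&(L<b),-1)]
    f=box([.085,-.03,-.09],[.14,.03,-.06]);b=box([.035,-.012,.0],[.105,.012,.05]);h=box([.012,-.014,.02],[.03,.014,.05])
    hb=box([-.1,-.014,.01],[-.05,.014,.05])
    for n,p in(('fork',f),('rod',b),('hf',h),('hb',hb)):print(tag,n,len(p),*(np.array([np.median(p,0),np.percentile(p,2,0),np.percentile(p,98,0)]).round(4).tolist() if len(p) else []))
    if len(b)>5:print('rod slope',np.polyfit(b[:,0],b[:,1],1),np.polyfit(b[:,0],b[:,2],1))
E
```

```text
eef_pos: [0.4551, 0.3463, 0.2634]
contact_force: [0.5, 0.3, -2.7]
d [ 0.0014 -0.0008 -0.0026] rot [0.0013 0.0013 0.0006] pos [0.4551 0.3463 0.2634]
t2 fork 119 [0.1092, -0.0009, -0.0724] [0.0919, -0.0182, -0.076] [0.1258, 0.0192, -0.0628]
t2 rod 142 [0.064, -0.0002, 0.022] [0.0358, -0.0058, 0.0048] [0.0952, 0.0057, 0.0278]
t2 hf 69 [0.023, -0.0019, 0.0313] [0.0155, -0.0079, 0.0213] [0.0297, 0.009, 0.0336]
t2 hb 188 [-0.0647, -0.0042, 0.0309] [-0.0847, -0.0073, 0.0114] [-0.051, 0.0091, 0.0348]
rod slope [0.00074228 0.00029866] [-0.17108436  0.03221478]
t7 fork 119 [0.1089, -0.0003, -0.0735] [0.0913, -0.018, -0.0785] [0.1251, 0.0195, -0.0634]
t7 rod 136 [0.0635, 0.0, 0.0214] [0.0357, -0.0062, 0.0071] [0.0955, 0.006, 0.0278]
t7 hf 69 [0.0225, -0.0019, 0.0301] [0.0146, -0.0078, 0.0213] [0.0296, 0.0095, 0.033]
t7 hb 194 [-0.0652, -0.0045, 0.0304] [-0.0857, -0.0079, 0.0121] [-0.0506, 0.0094, 0.0339]
rod slope [0.00272715 0.0002316 ] [-0.14935682  0.03021301]
```

The rod sits in the grip as before, within 1 mm. Lowering it back to the pickup pose.

In the tool's units: 0.04 m is 0.64, 0.0014 m is 0.0224.

```bash
echo '[[[0.0224, -0.0128, 0, 0, 0, 0], [0, 0, 0.64, 0, 0, 0], [0, 0, 0.64, 0, 0, 0], [0, 0, 0.48, 0, 0, 0], [0, 0, 0, 0, 0, 0]]]' | python3 steer.py|grep -E 'pos|contact'; python3 rel.py .4567 .3467 .1155 -.265
```

```text
eef_pos: [0.4559, 0.3458, 0.1527]
contact_force: [-0.4, -0.7, -1.9]
d [ 0.0007 -0.0012  0.0372] rot [0.0035 0.0028 0.0008] pos [0.4559 0.3458 0.1527]
```

In the tool's units: 0.01 m is 0.16, 0.008 m is 0.128.

```bash
echo '[[[0.0112, -0.016, 0.16, 0, 0, 0], [0, 0, 0.128, 0, 0, 0], [0, 0, 0.096, 0, 0, 0], [0, 0, 0.08, 0, 0, 0], [0, 0, 0, 0, 0, 0]]]' | python3 steer.py|grep -E 'pos|contact'; for i in 1 2 3; do echo '[[[0, 0, 0.032, 0, 0, 0], [0, 0, 0, 0, 0, 0]]]' | python3 steer.py|grep -E 'pos|contact'; done;  python3 rel.py .4567 .3467 .1155 -.265
```

```text
eef_pos: [0.458, 0.347, 0.1256]
contact_force: [0.0, -2.1, -2.9]
eef_pos: [0.458, 0.3471, 0.1237]
contact_force: [-0.3, -4.4, -1.8]
eef_pos: [0.4579, 0.3471, 0.1218]
contact_force: [-0.3, -5.5, -2.1]
eef_pos: [0.4579, 0.3471, 0.1198]
contact_force: [0.1, -5.0, -2.2]
d [-0.0011  0.0007  0.0043] rot [ 0.0009  0.0002 -0.0005] pos [0.4579 0.3471 0.1198]
```

In the tool's units: 0.0015 m is 0.024, -0.001 m is -0.016.

```bash
echo '[[[-0.016, 0.016, 0, 0, 0, 0], [0, 0, 0.024, 0, 0, 0], [0, 0, 0, 0, 0, 0]]]' | python3 steer.py|grep -E 'pos|contact'; for i in 1 2; do echo '[[[0, 0, 0.016, 0, 0, 0], [0, 0, 0, 0, 0, 0]]]' | python3 steer.py|grep -E 'pos|contact'; done
```

```text
eef_pos: [0.4566, 0.3474, 0.1184]
contact_force: [0.0, -1.0, -1.5]
eef_pos: [0.4567, 0.3473, 0.1174]
contact_force: [0.1, 0.2, -2.3]
eef_pos: [0.4568, 0.3473, 0.1166]
contact_force: [-0.0, 0.3, -0.1]
```

In the tool's units: 0.0008 m is 0.0128.

```bash
echo '[[[0, 0, 0.0128, 0, 0, 0], [0, 0, 0, 0, 0, 0]]]' | python3 steer.py|grep -E 'pos|contact'; echo '[[[0, 0, 0, 0, 0, 0], [0, 0, 0, 0, 0, 0], [0, 0, 0, 0, 0, 0], [0, 0, 0, 0, 0, 0], [0, 0, 0, 0, 0, 0]]]' | python3 steer.py .085; echo '[[[0, 0, 0, 0, 0, 0], [0, 0, 0, 0, 0, 0], [0, 0, 0, 0, 0, 0]]]' | python3 steer.py|grep width
echo '[[[0, 0, -0.48, 0, 0, 0], [0, 0, -0.8, 0, 0, 0], [0, 0, -0.8, 0, 0, 0], [0, 0, -0.8, 0, 0, 0], [0, 0, 0, 0, 0, 0]]]' | python3 steer.py; echo '[[[0, -0.8, -0.32, 0, 0, 0], [0, -0.8, 0, 0, 0, 0], [0, -0.8, 0, 0, 0, 0], [0, 0, 0, 0, 0, 0]]]' | python3 steer.py
python3 - <<'E'
from h import *
d=snap('top','t9');e=snap('scene','s9')
cv2.imwrite('pics/g9.png',np.hstack([cv2.resize(e['color'][160:345,170:300],None,fx=3.2,fy=3.2),cv2.resize(d['color'][160:290,110:300],None,fx=2,fy=4.55)])[:592])
E
```

```text
eef_pos: [0.4568, 0.3473, 0.1162]
contact_force: [-3.1, -0.4, 4.1]
t: 27.12
eef_pos: [0.4567, 0.347, 0.1156]
tool_rot: [0.991, -0.132, -0.0, -0.0]
contact_force: [1.2, -0.6, -0.5]
grip_width: 0.0848
gripper_force: 0.0
grip_width: 0.0849
t: 28.12
eef_pos: [0.458, 0.3483, 0.3003]
tool_rot: [0.991, -0.132, 0.003, -0.003]
contact_force: [-0.4, 0.1, -0.6]
grip_width: 0.085
gripper_force: 0.0
t: 28.62
eef_pos: [0.4911, 0.4828, 0.3114]
tool_rot: [0.992, -0.13, -0.003, 0.001]
contact_force: [0.2, -0.6, -1.1]
grip_width: 0.0852
gripper_force: 0.0
```

View pics/g9.png

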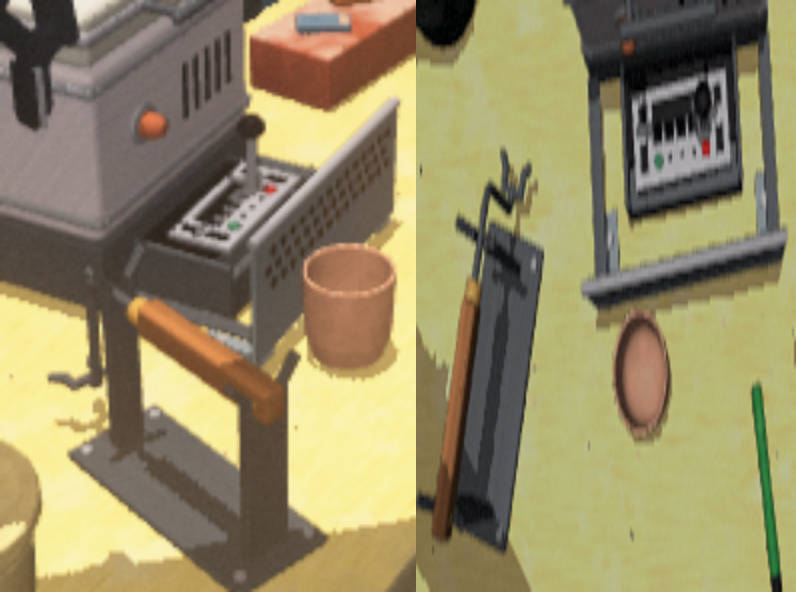

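The rod lies in both notches, with the handle at g9 (205,350) and the fork hanging at (80,380). The lever is in the shut notch by the red dot (268,188), and the cup is unmoved. One numeric comparison, then I'll hand in.

```bash
python3 - <<'E'
from h import *
for t in('top0','t9'):
    P=cloud(load(t));n=np.zeros(P.shape[:2],bool);n[225:282,115:145]=1
    m=n&(P[...,2]>.1435)&(P[...,2]<.153);p=P[m];L=cv2.fitLine(p[:,:2].astype(np.float32),cv2.DIST_HUBER,0,.01,.01).ravel()
    d=L[:2]*np.sign(L[0]);q=np.percentile((p[:,:2]-L[2:])@d,[1,99]);print(t,np.arctan2(d[1],d[0]),L[2:]+d*q.mean(),np.polyfit(p[:,0],p[:,2],1)[0],np.median(p[:,2]))
a,b=load('top0')['color'].astype(int),load('t9')['color'].astype(int)
for n,(u,v) in dict(vase=(405,233),cup=(222,241),jar=(312,233)).items():
    s=np.s_[v-22:v+22,u-25:u+25];print(n,abs(a[s]-b[s]).mean())
E
```

```text
top0 -0.2627066 [0.42222222 0.35502439] 0.000552453488249126 0.14749698269855327
t9 -0.2540041 [0.42259796 0.35746295] -0.003141996000705685 0.1476752908879484
vase 2.007575757575758
cup 2.0416666666666665
jar 2.1531818181818183
```

Everything is as it was, with the rod within about 2 mm of where it lay, level and seated.

```bash
python3 -c "
from rig import manip, eyes, sensors
print(manip.finish_job())"
```

```text
the job is handed in; nothing more can be done
None
```

The damper lever is in the shut notch and the rod is back on its rest within about 2 mm of where it lay; the highest force I read while working the lever was about 11 N, the vase, cup and jar are unmoved, and the job is handed in at about 29 s (no verdict was returned).

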